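# Latch the crown die in a press bed and tug-test it

### The job

Push the aluminium crown die by its wooden handle fully down into one of the two pale green press beds, then give it a firm upward tug to be sure the catches hold. One bed has worn catches and they look alike, so if the die lifts free, seat it in the other bed and tug it there too. Leave it latched and fully down, let go, and do not disturb the other things on the table.

Things in the scene. Friction and masses are not known exactly. Their poses are not given: they have to be found in the camera images.
- die_grip (a point): crown die: aluminium disc 124 mm across, 10 mm thick, low crown 37 mm high, wooden bar handle bridging over it on two dark legs; 0.3 to 0.5 kg. This point is the middle of the bar, on the disc's axis, 72 mm above the die's underside. The bar is 100 mm long along x, 18 mm wide along y, 24 mm high, 23 mm clear beneath. The disc is round: it seats at any turn about z.
- die: the same crown die; origin at the centre of its underside, z up, x along the handle bar
- bed_1_seat (a point): one of two like hat-press beds: pale green block 200 x 150 x 40 mm fixed to the table, dark rubber disc in the middle. This point is the centre of its floor, 40 mm above the table; x along the 200 mm side, z up. Four steel corner guides, 44 mm high above the floor, flared outward over the top 14 mm, leave 1.5 mm of play round the die's disc. At +x and -x a steel catch with a black tab slides outward.
- bed_2_seat (a point): the other press bed, which looks the same; this point is the centre of its floor. In either bed, the die merely set down rests on the catches' sloped noses about 20 mm above the floor; a push of roughly 6 to 20 N beyond its weight drives it past them down to the floor. Leave the catches alone: no need to handle them.
- bed_1_catch0 (a joint): catch of bed_1 at the +x end of the bed: how far it is pushed outward, 0 = nose fully in (as at the start), 3 to 6 mm while the die pushes past, 9 mm at most
- bed_1_catch1 (a joint): catch of bed_1 at the -x end of the bed: how far it is pushed outward, 0 = nose fully in (as at the start), 3 to 6 mm while the die pushes past, 9 mm at most
- bed_2_catch0 (a joint): catch of bed_2 at the +x end of the bed: how far it is pushed outward, 0 = nose fully in (as at the start), 3 to 6 mm while the die pushes past, 9 mm at most
- bed_2_catch1 (a joint): catch of bed_2 at the -x end of the bed: how far it is pushed outward, 0 = nose fully in (as at the start), 3 to 6 mm while the die pushes past, 9 mm at most
- bed_1: the first bed with its catches; origin under its centre at table height. Catches that work spring back over the die's disc, leave it 2.5 mm of upward play and then hold it against any pull.
- bed_2: the second bed with its catches; origin under its centre at table height. One of the two beds is worn, and on either side of the robot it may be that one: its catches look the same from above but are rounded off below and stay pushed back, so that the die lifts out with under 6 N of drag beyond its weight.
- hat: straw hat with blue band, 260 mm across, 90 mm high, lying brim down; bystander
- wood_block: pale wooden hat block, 96 mm across, 70 mm high; bystander
- spool: spool of red thread, 48 mm across, 62 mm high; bystander
- brush: brush lying flat; bystander
- glue_jar: jar with yellow cap, 64 mm across, 85 mm high; bystander
- wrench: steel wrench lying flat; bystander
- brim_ring: flat aluminium ring, 150 mm across, 14 mm high; bystander
Not all that is in view belongs to the job. Leave any pink look-alike of the bed_2 alone.

How it is judged:
By the outcome, as a careful person would: the job done as asked, in the order asked, and still so for the second after the job is handed in, with the robot touching nothing.
It also fails if it takes over 61 s, if anything falls off the work surface, if the arm or the gripper's body presses on something with over 40 N, if the wrist force passes 120 N, or if a joint passes its speed limit or range.

### The arm

A 7-joint arm with a two-finger parallel gripper is mounted at the origin on the work surface. World frame = base frame: x ahead of the robot, y to its left, z up, the work surface at z = 0. Lengths are in m, angles in rad, forces in N, time in s.
With the tool pointing down it reaches from about 0.425 to 0.925 m from the base axis. Payload 6.8 kg.
Tool frame: the origin (TCP) lies midway between the tips of the shut fingers; the grasp point (between the pads) lies 19 mm behind it; z points along the fingers, x is the direction in which the jaws open and shut, and the axes are right-handed (so a half turn about z gives the same grasp; the last joint's range is limited). The gripper opens to 85 mm and grips with 20 to 120 N. Pads are 22 mm wide; open, the fingers measure 114 mm over their backs; the gripper's body (76 mm by 85 mm) begins 54 mm behind the grasp point. The pads swing forward as they close: fully open they stand 13 mm farther back than shut.
Start: joints at [1.008, 0.477, 0.022, 1.555, -0.011, 1.109, -0.083], TCP at [0.297, -0.606, 0.231] pointing down, gripper open.
Joint ranges: [-2.96, 2.96], [-0.34, 2.1], [-1.41, 1.46], [0.24, 2.44], [-1.37, 4.51], [0.17, 1.92], [-2.96, 2.96]. Speed limits (rad/s): [2.39, 2.39, 3.14, 3.14, 3.14, 3.14, 3.14].

### API

Orientations are given as a unit quaternion [x, y, z, w].
In Python, from plant import ctrl gives the robot as it stands.
- The arm moves only by the tool arm_command, never from a script. Its argument "motion" is a list of rows, each an object of numbers: "x", "y", "z": the shift along the world's x, y, z in m; "yaw": the turn about the world's z in rad. A call has exactly 10 rows; each row shifts and turns the pose as measured when the row begins; what a row does not reach is not made up. A row lasts 1/10 s, in which the tool goes at most 50 mm and 8.59 degrees, less where a joint would pass 70% of its speed; a pose out of reach is approached as far as the arm can. A call with a gripper value outside its range is refused whole. "jaw" is the opening, from 0 (shut) to 1 (fully open), set as the call begins (left out, the last holds). The fingers move at their own pace and stop on an object; "grip_force" is the grip in N (left out, the last holds). Time passes only in rows, so rows that do not move let the fingers close, or fill a call up. It gives the time, the measured TCP pose, the force and the opening at its end, in the units of the state.
- ctrl.read_state(): the state, without advancing time (a new reading comes with each control period).
- ctrl.camera(name): name is "scene" or "side" or "wrist"; returns a dict with "frame" (480x640x3 uint8, red, green, blue), "fx", "fy", "cx", "cy" (pixels), "k1" (the pictures are not rectified: a ray, as slopes to the right and down, at radius r is drawn at 1 + k1 r^2 times it, then the intrinsics apply), "R" (3x3) and "t" (3): a world point X has camera coordinates R X + t. Camera axes: x right, y down, z forward; pixel columns grow to the right and rows downward; lengths in m; the calibration is good to about 2 mm. A picture is of the moment at which its call begins. There is no depth.
- ctrl.job_done(): hands the job in, once; it reports no verdict.
The state is a dict: "time_s": time; "q": joint angles; "dq": joint speeds; "joint_torque": joint torques, N m; "ee_pos": TCP position; "ee_rot": TCP orientation; "ft_force": force on the tool from outside, world axes, zero at the start; "torque": the same for the moment, N m; "grip_width": finger opening in m.
Only numpy, scipy, OpenCV 4.12 (cv2) and the standard library are available. Lean on these libraries where they do the work, as an engineer would, in place of code of your own. Each camera call takes 0.05 s, during which the arm holds its last target.

## Working session

There is one attempt and no reset: what is moved stays moved. The work goes in short steps, Python scripts to look and compute and a tool call to move; the robot and the scene stay as the last step left them, time stands still between calls to the robot, and variables do not carry over. Pictures are saved under pics/ and viewed, and the job is handed in when it is done.

Besides the shell and the picture viewer there is one more tool, called as a command line: name --argument value ..., lists and objects as JSON in quotes. arm_command: Moves the arm, as the interface text tells. Its arguments: {"type":"object","properties":{"motion":{"type":"array","items":{"type":"object","properties":{"x":{"type":"number"},"y":{"type":"number"},"z":{"type":"number"},"yaw":{"type":"number"}}}},"jaw":{"type":"number"},"grip_force":{"type":"number"}},"required":["motion"]}

```bash
mkdir -p pics; ls
cat > h.py <<'E'
import numpy as np, cv2
from plant import ctrl
def cam(n,save=None):
    c=ctrl.camera(n)
    c['R']=np.array(c['R']);c['t']=np.array(c['t'])
    if save: cv2.imwrite('pics/'+save,cv2.cvtColor(c['frame'],cv2.COLOR_RGB2BGR))
    return c
def K(c): return np.array([[c['fx'],0,c['cx']],[0,c['fy'],c['cy']],[0,0,1.]])
def ray(c,uv):
    D=np.array([c['k1'],0,0,0,0.])
    p=cv2.undistortPoints(np.array(uv,float).reshape(-1,1,2),K(c),D).reshape(-1,2)
    d=np.c_[p,np.ones(len(p))]@c['R']
    return -c['R'].T@c['t'],d
def onz(c,uv,z):
    o,d=ray(c,uv)
    return o+d*((z-o[2])/d[:,2])[:,None]
def proj(c,X):
    D=np.array([c['k1'],0,0,0,0.])
    return cv2.projectPoints(np.array(X,float).reshape(-1,1,3),cv2.Rodrigues(c['R'])[0],c['t'],K(c),D)[0].reshape(-1,2)
E
python3 - <<'E'
from h import *
for n in ['scene','side','wrist']:
    c=cam(n,n+'0.png'); print(n,c['fx'],c['k1'],-c['R'].T@c['t'])
s=ctrl.read_state();print(s['time_s'],s['ee_pos'],s['ee_rot'],s['ft_force'],s['grip_width'])
E
```

```text
pics
scene 528.6152031177617 0.016293175521233678 [ 1.49668747 -0.23778033  0.90777477]
side 471.2212488291991 -0.07753889063533997 [0.04570127 1.02856273 0.69991904]
wrist 359.06176130378793 0.010025915462063375 [ 0.36809336 -0.57148318  0.37244961]
0.15 [ 0.29632378 -0.60598917  0.23055651] [ 8.48320586e-01 -5.29482489e-01 -6.04405260e-04 -3.35294912e-04] [ 0.14758625 -0.13181422 -0.36140651] 0.08514106164226358
```

View pics/scene0.png

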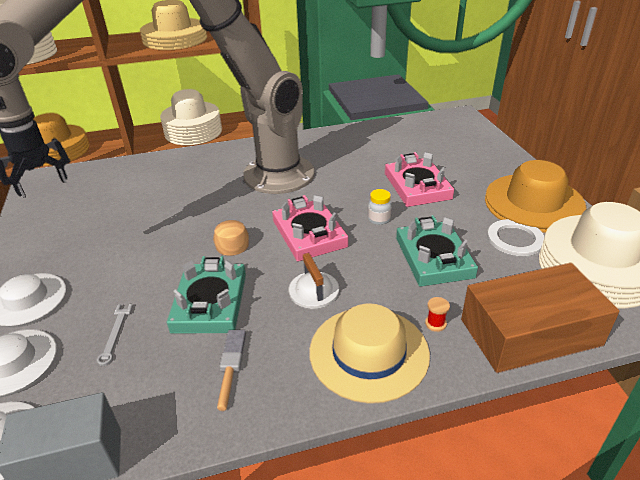

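View pics/side0.png

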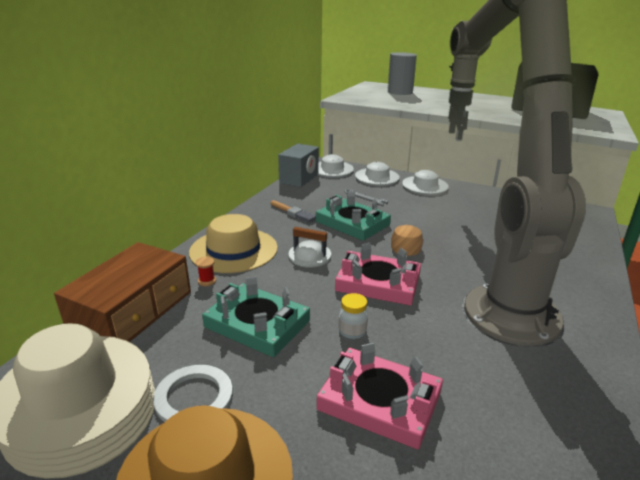

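View pics/wrist0.png

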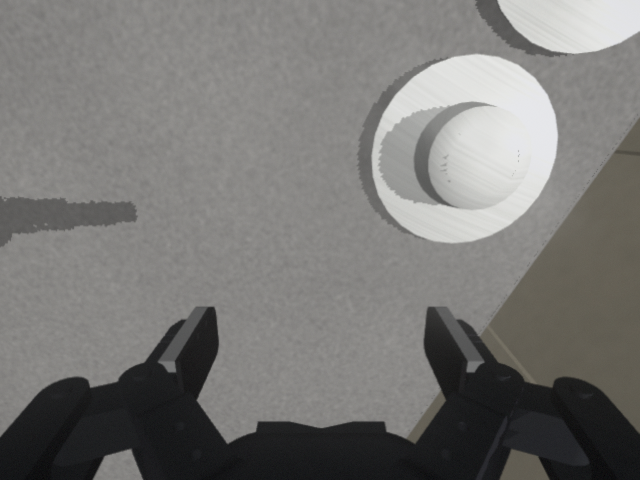

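The scene view shows the die at about (313,288) with its bar at (313,268). The green beds are at (207,293) and (437,248), and the pink look-alikes are behind them. Measuring next.

```bash
cat > m.py <<'E'
from h import *
S=cam('scene');D=cam('side')
def blobs(c,lo,hi,box,mn=60):
    h=cv2.cvtColor(c['frame'],cv2.COLOR_RGB2HSV)
    m=cv2.inRange(h,np.array(lo),np.array(hi)); k=np.zeros_like(m);x0,y0,x1,y1=box;k[y0:y1,x0:x1]=m[y0:y1,x0:x1]
    cs,_=cv2.findContours(k,cv2.RETR_EXTERNAL,cv2.CHAIN_APPROX_NONE)
    return sorted([q for q in cs if cv2.contourArea(q)>mn],key=cv2.contourArea,reverse=True),k
def tri(a,ua,b,ub):
    oa,da=ray(a,[ua]);ob,db=ray(b,[ub]);da=da[0]/np.linalg.norm(da);db=db[0]/np.linalg.norm(db)
    s=np.linalg.lstsq(np.c_[da,-db],ob-oa,rcond=None)[0]
    p,q=oa+s[0]*da,ob+s[1]*db
    return (p+q)/2,np.linalg.norm(p-q)
if __name__=='__main__':
    cen={}
    for nm,c,boxes in [('scene',S,[(165,250,250,335),(395,210,480,285)]),('side',D,[(315,188,392,240),(200,275,312,352)])]:
        for i,b in enumerate(boxes):
            # rubber disc: dark pixels
            cs,_=blobs(c,(0,0,0),(180,255,45),b,80)
            q=cs[0]; w=onz(c,q.reshape(-1,2),0.04); e=cv2.minEnclosingCircle(w[:,:2].astype(np.float32))
            print(nm,i,'disc',e,cv2.contourArea(q))
            g,k=blobs(c,(70,60,40),(95,255,255),b,20)
            ys,xs=np.nonzero(k); w=onz(c,np.c_[xs,ys],0.04)
            r=cv2.minAreaRect(w[:,:2].astype(np.float32)); print('   green rect z.04',r)
    for nm,c,b in [('scene',S,(295,245,335,305)),('side',D,(285,222,335,272))]:
        cs,k=blobs(c,(3,90,30),(20,255,255),b,20)
        for q in cs[:2]:
            M=cv2.moments(q);print(nm,'bar',M['m10']/M['m00'],M['m01']/M['m00'],cv2.contourArea(q),cv2.boundingRect(q))
    for nm,c,b in [('s',S,(150,230,500,330)),('d',D,(190,180,400,360))]:
        x0,y0,x1,y1=b
        cv2.imwrite(f'pics/crop_{nm}.png',cv2.cvtColor(cv2.resize(c['frame'][y0:y1,x0:x1],None,fx=2.2 if nm=='s' else 3,fy=2.2 if nm=='s' else 3,interpolation=cv2.INTER_CUBIC),cv2.COLOR_RGB2BGR))
    x0,y0=270,240
    a=cv2.resize(S['frame'][240:310,270:340],None,fx=8,fy=8,interpolation=2)
    cv2.imwrite('pics/die_s.png',a[...,::-1])
    a=cv2.resize(D['frame'][215:275,275:345],None,fx=8,fy=8,interpolation=2)
    cv2.imwrite('pics/die_d.png',a[...,::-1])
E
python3 m.py
```

```text
scene 0 disc ((0.5338619947433472, -0.2815961241722107), 0.04859689995646477) 682.5
   green rect z.04 ((0.5365135669708252, -0.27725085616111755), (0.15688352286815643, 0.2599952518939972), 73.77528381347656)
scene 1 disc ((0.5378007292747498, 0.3050561249256134), 0.047846436500549316) 475.5
   green rect z.04 ((0.5394822955131531, 0.2970421314239502), (0.163250133395195, 0.26873087882995605), 85.11866760253906)
side 0 disc ((0.5419965982437134, -0.28541573882102966), 0.04184699431061745) 93.0
   green rect z.04 ((0.5401576161384583, -0.2565363049507141), (0.20889060199260712, 0.27100810408592224), 74.11387634277344)
side 1 disc ((0.5413206219673157, 0.3015792667865753), 0.047473955899477005) 608.0
   green rect z.04 ((0.5418077111244202, 0.319918155670166), (0.1811225414276123, 0.24836984276771545), 85.05936431884766)
scene bar 312.61131386861314 269.02250608272504 274.0 (303, 253, 20, 33)
side bar 309.3966789667897 233.54182041820417 271.0 (293, 227, 34, 15)
```

View pics/die_s.png

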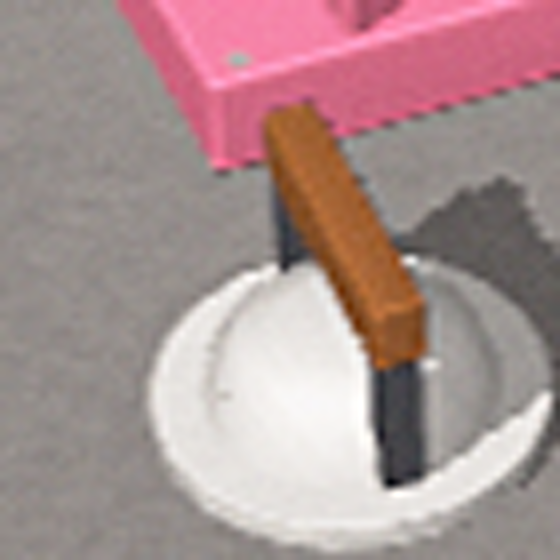

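View pics/die_d.png

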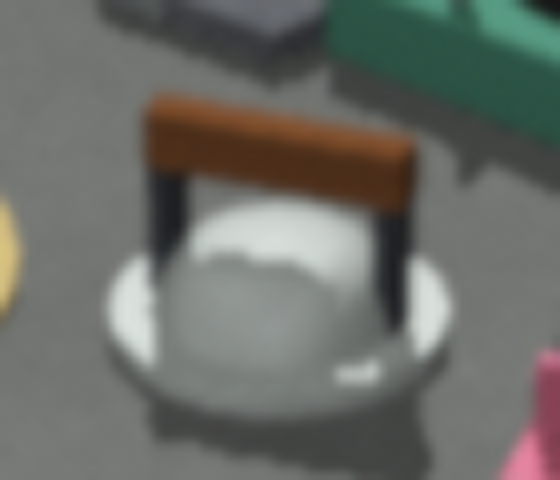

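View pics/crop_s.png

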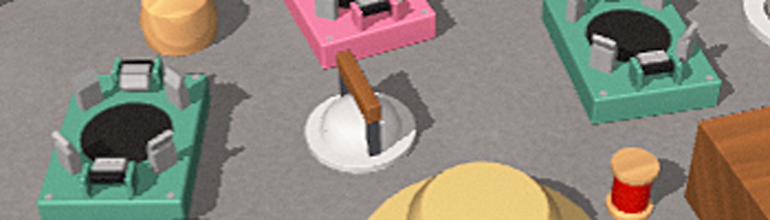

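View pics/crop_d.png

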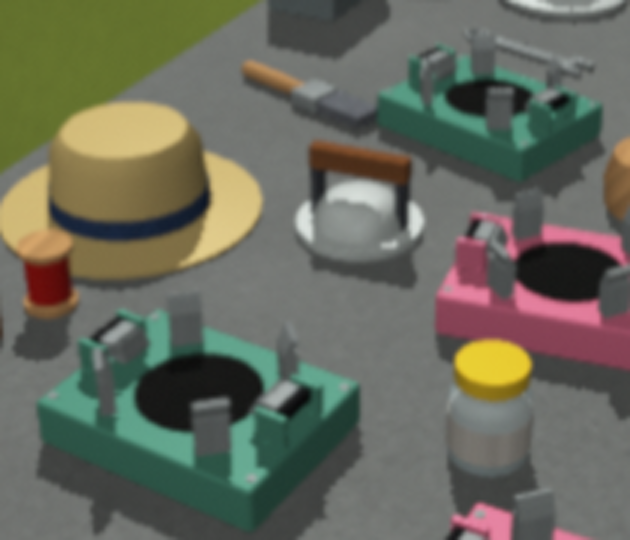

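```bash
cat > die.py <<'E'
from m import *
f=lambda pts,x0,y0:[(x0+(x+.5)/8-.5,y0+(y+.5)/8-.5) for x,y in pts]
p=f([(268,112),(318,108),(425,298),(378,325)],270,240)
w=onz(S,p,0.084);print(w.round(4)); c=w.mean(0);print('centre',c)
d=(w[2]+w[3]-w[0]-w[1]);print('len',np.linalg.norm(d)/2,'yaw',np.degrees(np.arctan2(d[1],d[0])))
q=f([(150,98),(412,148),(412,150),(150,98)],275,215)
w2=onz(D,f([(150,98),(165,93),(412,138),(412,150)],275,215),0.084);print(w2.round(4))
# moments tri
print(tri(S,(312.6,269.0),D,(309.4,233.5)))
for i,b in enumerate([(165,250,250,335),(395,210,480,285)]):
    cs,_=blobs(S,(0,0,0),(180,255,45),b,80)
    e=cv2.fitEllipse(cs[0]);print(i,e,onz(S,[e[0]],0.04))
E
python3 die.py
```

```text
[[ 0.5195 -0.0405  0.084 ]
 [ 0.5221 -0.0255  0.084 ]
 [ 0.6149 -0.017   0.084 ]
 [ 0.622  -0.033   0.084 ]]
centre [ 0.56964374 -0.0290113   0.084     ]
len 0.09797333641333154 yaw 4.663565819126658
[[ 0.6196 -0.0298  0.084 ]
 [ 0.6166 -0.0357  0.084 ]
 [ 0.5229 -0.0439  0.084 ]
 [ 0.5191 -0.0357  0.084 ]]
(array([ 0.56906739, -0.03030747,  0.07358159]), np.float64(0.0015479779153167008))
0 ((206.04083251953125, 289.7555847167969), (23.73211097717285, 39.1301383972168), 75.32074737548828) [[ 0.53032128 -0.28374839  0.04      ]]
1 ((435.3710021972656, 245.07492065429688), (20.345375061035156, 34.841304779052734), 95.98328399658203) [[0.53541873 0.30767465 0.04      ]]
```

arm_command --motion '[{"x":0.02,"y":0.042,"yaw":-0.037},{"x":0.02,"y":0.042,"yaw":-0.037},{"x":0.02,"y":0.042,"yaw":-0.037},{"x":0.02,"y":0.042,"yaw":-0.037},{"x":0.02,"y":0.042,"yaw":-0.037},{"x":0.02,"y":0.042,"yaw":-0.037},{"x":0.02,"y":0.042,"yaw":-0.037},{"x":0.02,"y":0.042,"yaw":-0.037},{"x":0.02,"y":0.042,"yaw":-0.037},{"x":0.02,"y":0.042,"yaw":-0.037}]' --jaw 1 --grip_force 60

```text
validation failed for argument at $.mo...
```

arm_command --motion '[{"x":0.02,"y":0.042,"z":0,"yaw":-0.037},{"x":0.02,"y":0.042,"z":0,"yaw":-0.037},{"x":0.02,"y":0.042,"z":0,"yaw":-0.037},{"x":0.02,"y":0.042,"z":0,"yaw":-0.037},{"x":0.02,"y":0.042,"z":0,"yaw":-0.037},{"x":0.02,"y":0.042,"z":0,"yaw":-0.037},{"x":0.02,"y":0.042,"z":0,"yaw":-0.037},{"x":0.02,"y":0.042,"z":0,"yaw":-0.037},{"x":0.02,"y":0.042,"z":0,"yaw":-0.037},{"x":0.02,"y":0.042,"z":0,"yaw":-0.037}]' --jaw 1 --grip_force 60

```text
time_s: 1.35
ee_pos: [0.4951, -0.1779, 0.2321]
ee_rot: [0.726, -0.688, 0.002, 0.002]
ft_force: [0.7, -0.5, 0.6]
grip_width: 0.0853
```

Run:
```python
from h import *
c=cam('wrist','w1.png');print(-c['R'].T@c['t'],c['R'][2])
print(proj(c,[[.535,-.2816,.04],[.569,-.03,.084]]))
```

```text
[ 0.57488185 -0.17324985  0.37408902] [-0.31012831 -0.02259954 -0.95042606]
[[433.24735997 173.26436809]
 [129.98539833 118.58539028]]
```

View pics/w1.png

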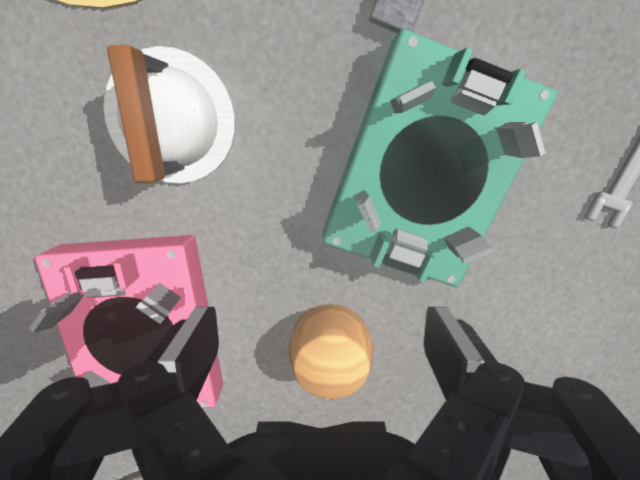

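The wrist view shows the die bar at about (135,114), the green bed's rubber disc at (434,170), and the wood block at (330,350). Measuring both targets from here.

```bash
cat > bed.py <<'E'
from h import *
def bed(c,box):
    x0,y0,x1,y1=box
    h=cv2.cvtColor(c['frame'],cv2.COLOR_RGB2HSV)
    m=cv2.inRange(h,np.array((0,0,0)),np.array((180,255,60)));k=np.zeros_like(m);k[y0:y1,x0:x1]=m[y0:y1,x0:x1]
    k=cv2.morphologyEx(k,cv2.MORPH_OPEN,np.ones((5,5)))
    cs,_=cv2.findContours(k,cv2.RETR_EXTERNAL,cv2.CHAIN_APPROX_NONE);q=max(cs,key=cv2.contourArea)
    q=cv2.convexHull(q)
    w=onz(c,q.reshape(-1,2),.04)[:,:2]
    e=cv2.fitEllipse(q.astype(np.float32)); ec=cv2.minEnclosingCircle(w.astype(np.float32))
    # lsq circle
    A=np.c_[2*w,np.ones(len(w))];s=np.linalg.lstsq(A,(w**2).sum(1),rcond=None)[0]
    print('ellipse',onz(c,[e[0]],.04).round(4),'enc',ec,'lsq',s[:2].round(4),np.sqrt(s[2]+s[:2]@s[:2]).round(4))
    return s[:2]
E
python3 - <<'E'
from bed import *
c=cam('wrist')
bed(c,(370,105,500,232))
sc=onz(c,[(412,42),(545,96),(453,279),(336,241)],.04);print(sc.round(4),sc.mean(0))
print('sides',[np.linalg.norm(sc[i]-sc[(i+1)%4]).round(4) for i in range(4)]);d=sc[0]+sc[1]-sc[2]-sc[3];print('bedyaw',np.degrees(np.arctan2(d[1],d[0])))
h=cv2.cvtColor(c['frame'],cv2.COLOR_RGB2HSV)
m=cv2.inRange(h,np.array((3,110,30)),np.array((20,255,255)));m[:,175:]=0;m[200:]=0
q=max(cv2.findContours(m,0,1)[0],key=cv2.contourArea);r=cv2.boxPoints(cv2.minAreaRect(q));print(r)
a=cv2.resize(c['frame'][35:195,95:245],None,fx=4,fy=4,interpolation=2);cv2.imwrite('pics/w1d.png',a[...,::-1])
E
```

```text
ellipse [[ 0.528 -0.287  0.04 ]] enc ((0.5278836488723755, -0.2863084077835083), 0.03905653953552246) lsq [ 0.5281 -0.2896] 0.0307
[[ 0.6465 -0.2358  0.04  ]
 [ 0.612  -0.3563  0.04  ]
 [ 0.4361 -0.3076  0.04  ]
 [ 0.4693 -0.186   0.04  ]] [ 0.54095548 -0.27145669  0.04      ]
sides [np.float64(0.1253), np.float64(0.1826), np.float64(0.1261), np.float64(0.1841)]
bedyaw -15.580420996139305
[[124.40052   52.642776]
 [155.79236   47.037094]
 [180.12488  183.29915 ]
 [148.73303  188.90483 ]]
```

View pics/w1d.png

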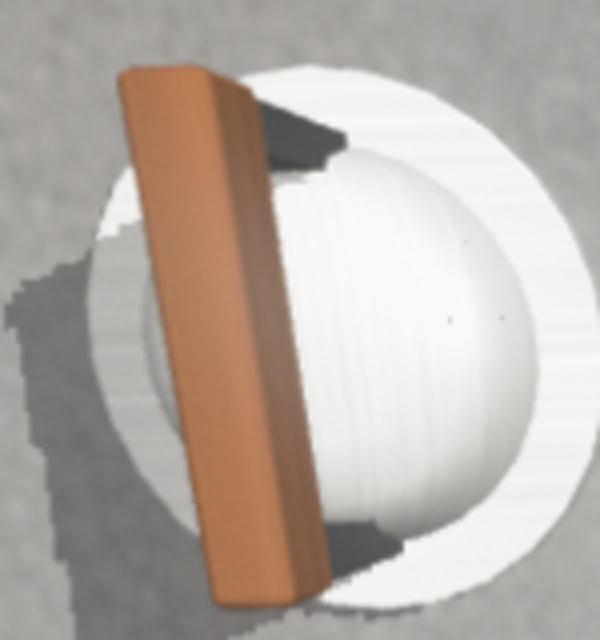

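```bash
cat >> h.py <<'E'
import pickle
def snap(n,name):
    c=cam(n,name+'.png'); s=ctrl.read_state(); c['s']=s; pickle.dump(c,open('pics/'+name+'.pkl','wb')); return c
def load(name): return pickle.load(open('pics/'+name+'.pkl','rb'))
E
python3 - <<'E'
from h import *
c=snap('wrist','w2'); print(c['s']['ee_pos'],c['s']['dq'].__abs__().max() if hasattr(c['s']['dq'],'max') else max(map(abs,c['s']['dq'])),c['s']['time_s'])
E
```

```text
[ 0.496149   -0.1758089   0.23199839] 0.0757605802544754 1.5
```

View pics/w2.png

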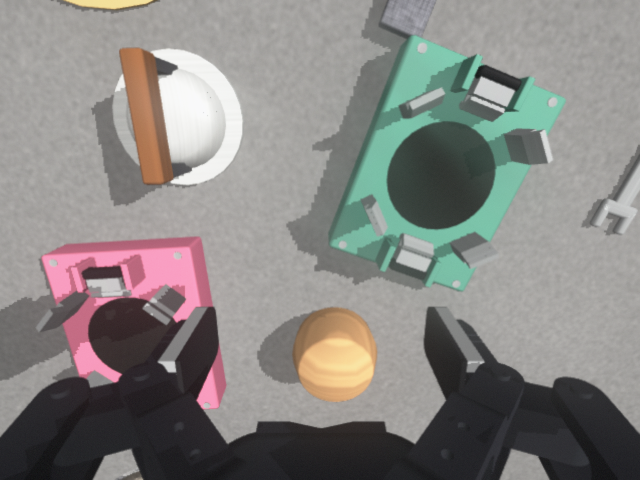

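```bash
cat > scr.py <<'E'
from h import *
def screws(c,pts,z=.04,r=8):
    h=cv2.cvtColor(c['frame'],cv2.COLOR_RGB2HSV)
    out=[]
    for u,v in pts:
        w=h[v-r:v+r+1,u-r:u+r+1]; m=(w[...,1]<80).astype(np.uint8)
        n,lab,st,ce=cv2.connectedComponentsWithStats(m)
        cand=[(np.hypot(*(ce[i]-r)),i) for i in range(1,n) if st[i,4]>=6]
        i=min(cand)[1]; out.append((u-r+ce[i][0],v-r+ce[i][1])); print('screw',out[-1],st[i,4])
    s=onz(c,out,z);print(s.round(4).tolist(),'centre',s.mean(0).round(4))
    print('sides',[np.linalg.norm(s[i]-s[(i+1)%4]).round(4) for i in range(4)])
    d=s[0]+s[1]-s[2]-s[3];print('yaw',np.degrees(np.arctan2(d[1],d[0])))
E
python3 - <<'E'
from scr import *
c=load('w2')
screws(c,[(421,48),(552,102),(457,284),(342,244)])
h=cv2.cvtColor(c['frame'],cv2.COLOR_RGB2HSV)
d=((h[...,2]<75)&((h[...,0]<68)|(h[...,1]<130))).astype(np.uint8);d[:,:386]=0;d[:,497:]=0;d[:120]=0;d[230:]=0
d=cv2.morphologyEx(d,2,np.ones((5,5)));q=max(cv2.findContours(d,0,1)[0],key=cv2.contourArea);e=cv2.fitEllipse(cv2.convexHull(q));print('disc',e,onz(c,[e[0]],.04).round(4))
m=cv2.inRange(h,np.array((3,110,30)),np.array((20,255,255)));m[:,185:]=0;m[200:]=0
# top face brighter
q=max(cv2.findContours(m,0,1)[0],key=cv2.contourArea);print(cv2.boundingRect(q))
a=cv2.resize(c['frame'][35:195,95:245],None,fx=4,fy=4,interpolation=2);cv2.imwrite('pics/w2d.png',a[...,::-1])
E
```

```text
screw (np.float64(421.83035714285717), np.float64(47.5625)) 112
screw (np.float64(551.9805825242719), np.float64(101.8252427184466)) 103
screw (np.float64(456.1095890410959), np.float64(286.83561643835617)) 146
screw (np.float64(341.24460431654677), np.float64(246.80575539568346)) 139
[[0.6415, -0.2478, 0.04], [0.6068, -0.367, 0.04], [0.4264, -0.3164, 0.04], [0.4621, -0.1955, 0.04]] centre [ 0.5342 -0.2817  0.04  ]
sides [np.float64(0.1241), np.float64(0.1873), np.float64(0.126), np.float64(0.1869)]
yaw -15.954507891105212
disc ((439.3797607421875, 176.45436096191406), (100.37793731689453, 106.06853485107422), 46.04718017578125) [[ 0.5367 -0.2805  0.04  ]]
(120, 48, 53, 136)
```

View pics/w2d.png

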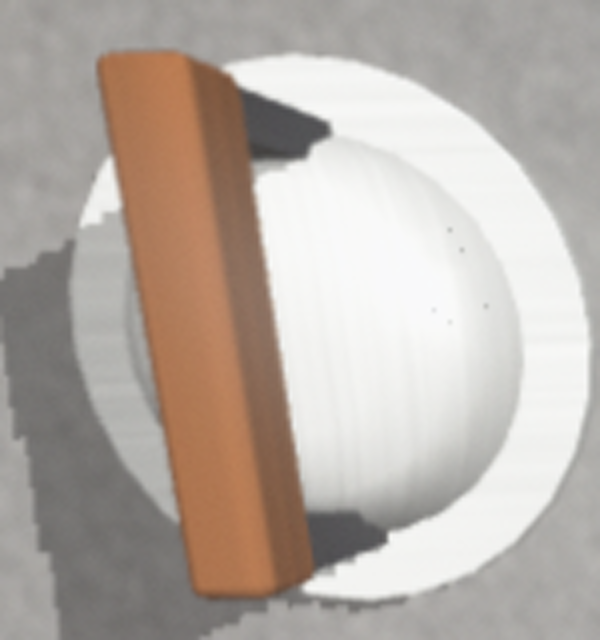

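Run:
```python
from h import *
c=load('w2')
s=onz(c,[(421.5,47.5),(552,102),(456.5,284),(342,244)],.04);print(s.mean(0),[np.linalg.norm(s[i]-s[(i+1)%4]).round(4) for i in range(4)])
p=[(95+(x+.5)/4-.5,35+(y+.5)/4-.5) for x,y in [(98,52),(188,50),(275,597),(192,594)]]
w=onz(c,p,.084);print(w.round(4),w.mean(0));d=w[0]+w[1]-w[2]-w[3];print(np.linalg.norm(d)/2,np.degrees(np.arctan2(d[1],d[0])))
s=ctrl.read_state();q=s['ee_rot'];print(s['ee_pos'],np.degrees(2*np.arctan2(q[1],q[0])))
```

```text
[ 0.53571796 -0.28172348  0.04      ] [np.float64(0.1245), np.float64(0.1842), np.float64(0.1253), np.float64(0.1839)]
[[ 0.6183 -0.0194  0.084 ]
 [ 0.6198 -0.0355  0.084 ]
 [ 0.5216 -0.0439  0.084 ]
 [ 0.5211 -0.0274  0.084 ]] [ 0.57019098 -0.03155962  0.084     ]
0.09804383782664819 4.804786416703375
[ 0.496149   -0.1758089   0.23199839] -86.36240833916678
```

arm_command --motion '[{"x":0.0148,"y":0.0291,"z":0,"yaw":0.004},{"x":0.0148,"y":0.0291,"z":0,"yaw":0.004},{"x":0.0148,"y":0.0291,"z":0,"yaw":0.004},{"x":0.0148,"y":0.0291,"z":0,"yaw":0.004},{"x":0.0148,"y":0.0291,"z":0,"yaw":0.004},{"x":0,"y":0,"z":-0.02,"yaw":0},{"x":0,"y":0,"z":-0.03,"yaw":0},{"x":0,"y":0,"z":-0.03,"yaw":0},{"x":0,"y":0,"z":0,"yaw":0},{"x":0,"y":0,"z":0,"yaw":0}]'

```text
time_s: 2.5
ee_pos: [0.5713, -0.0407, 0.1517]
ee_rot: [0.73, -0.683, 0.005, 0.003]
ft_force: [0.5, 0.1, 0.9]
grip_width: 0.0853
```

Run:
```python
from h import *
c=snap('wrist','w3'); s=ctrl.read_state();q=s['ee_rot'];print(s['ee_pos'],np.degrees(2*np.arctan2(q[1],q[0])),q,s['ft_force'])
```

```text
[ 0.57105308 -0.04094712  0.15172396] -86.16814862569129 [ 0.73034011 -0.68305951  0.00466899  0.00335145] [-1.15524904  0.28408669  0.05409151]
```

View pics/w3.png

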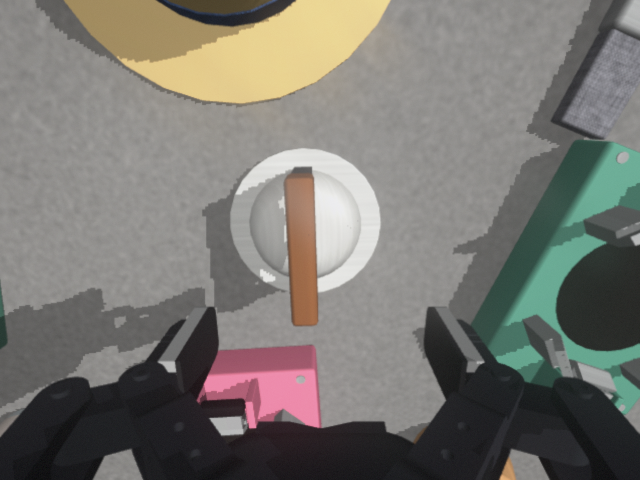

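Run:
```python
from h import *
c=load('w3')
w=onz(c,[(287,176),(314,176),(318,325),(292,325)],.084);print(w.round(4),w.mean(0));d=w[0]+w[1]-w[2]-w[3];print(np.linalg.norm(d)/2,np.degrees(np.arctan2(d[1],d[0])))
print(onz(c,[(316,345),(210,352)],.04))
```

```text
[[ 0.62   -0.0192  0.084 ]
 [ 0.621  -0.0348  0.084 ]
 [ 0.5226 -0.0434  0.084 ]
 [ 0.5216 -0.0262  0.084 ]] [ 0.57128051 -0.0308933   0.084     ]
0.09866830169492354 4.539311259834935
[[ 0.47702691 -0.04491645  0.04      ]
 [ 0.46541426  0.04170981  0.04      ]]
```

arm_command --motion '[{"x":0,"y":0.01,"z":0,"yaw":0.016},{"x":0,"y":0,"z":-0.02,"yaw":0},{"x":0,"y":0,"z":-0.03,"yaw":0},{"x":0,"y":0,"z":-0.03,"yaw":0},{"x":0,"y":0,"z":-0.01,"yaw":0},{"x":0,"y":0,"z":-0.008,"yaw":0},{"x":0,"y":0,"z":0,"yaw":0},{"x":0,"y":0,"z":0,"yaw":0},{"x":0,"y":0,"z":0,"yaw":0},{"x":0,"y":0,"z":0,"yaw":0}]'

```text
time_s: 3.55
ee_pos: [0.5815, -0.0281, 0.0656]
ee_rot: [0.737, -0.676, 0.014, -0.006]
ft_force: [0.9, -0.5, -0.9]
grip_width: 0.0852
```

Run:
```python
from h import *
c=snap('wrist','w4'); s=ctrl.read_state();q=s['ee_rot'];print(s['ee_pos'],np.degrees(2*np.arctan2(q[1],q[0])),q,s['ft_force'])
```

```text
[ 0.58161426 -0.0280929   0.06563112] -85.06462304659918 [ 0.73681659 -0.67593283  0.01358359 -0.00562156] [-0.84045473  0.52081303  0.43293154]
```

View pics/w4.png

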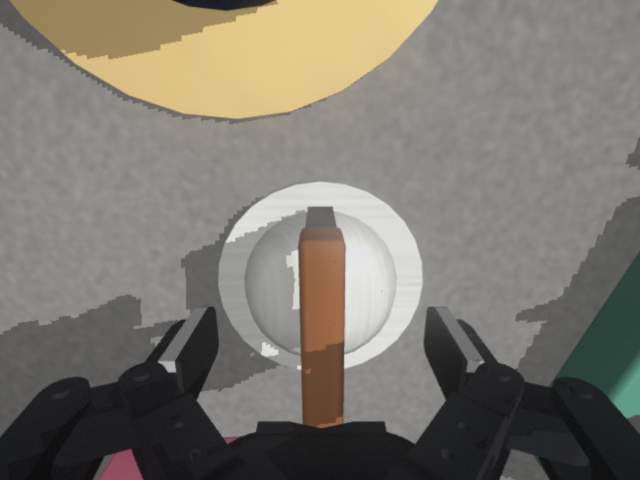

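arm_command --motion '[{"x":-0.006,"y":-0.0015,"z":0,"yaw":0},{"x":-0.005,"y":-0.001,"z":0,"yaw":0},{"x":0,"y":0,"z":-0.004,"yaw":0},{"x":0,"y":0,"z":-0.004,"yaw":0},{"x":0,"y":0,"z":-0.004,"yaw":0},{"x":0,"y":0,"z":0,"yaw":0},{"x":0,"y":0,"z":0,"yaw":0},{"x":0,"y":0,"z":0,"yaw":0},{"x":0,"y":0,"z":0,"yaw":0},{"x":0,"y":0,"z":0,"yaw":0}]'

```text
time_s: 4.6
ee_pos: [0.5697, -0.031, 0.0529]
ee_rot: [0.737, -0.676, 0.014, -0.006]
ft_force: [-0.1, 1.0, -0.0]
grip_width: 0.0852
```

arm_command --motion '[{"x":0,"y":0,"z":0,"yaw":0},{"x":0,"y":0,"z":0,"yaw":0},{"x":0,"y":0,"z":0,"yaw":0},{"x":0,"y":0,"z":0,"yaw":0},{"x":0,"y":0,"z":0,"yaw":0},{"x":0,"y":0,"z":0,"yaw":0},{"x":0,"y":0,"z":0,"yaw":0},{"x":0,"y":0,"z":0,"yaw":0},{"x":0,"y":0,"z":0,"yaw":0},{"x":0,"y":0,"z":0,"yaw":0}]' --jaw 0 --grip_force 100

```text
time_s: 5.6
ee_pos: [0.57, -0.0307, 0.0537]
ee_rot: [0.737, -0.676, 0.014, -0.006]
ft_force: [-0.5, 0.2, 1.4]
grip_width: 0.0165
```

arm_command --motion '[{"x":0,"y":0,"z":0.005,"yaw":0},{"x":0,"y":0,"z":0.01,"yaw":0},{"x":0,"y":0,"z":0.015,"yaw":0},{"x":0,"y":0,"z":0.02,"yaw":0},{"x":0,"y":0,"z":0.02,"yaw":0},{"x":0,"y":0,"z":0.02,"yaw":0},{"x":0,"y":0,"z":0.015,"yaw":0},{"x":0,"y":0,"z":0.01,"yaw":0},{"x":0,"y":0,"z":0.005,"yaw":0},{"x":0,"y":0,"z":0,"yaw":0}]'

```text
time_s: 6.6
ee_pos: [0.5638, -0.0316, 0.1781]
ee_rot: [0.737, -0.676, 0.01, -0.002]
ft_force: [1.1, 0.3, -4.6]
grip_width: 0.0165
```

Run:
```python
from h import *
c=snap('side','s5'); s=ctrl.read_state();q=s['ee_rot'];print(s['ee_pos'],np.degrees(2*np.arctan2(q[1],q[0])),q,s['ft_force'])
cv2.imwrite('pics/s5c.png',cv2.resize(c['frame'][140:300,230:430],None,fx=3,fy=3,interpolation=2)[...,::-1])
```

```text
[ 0.563494   -0.03159397  0.17754776] -85.06528024570798 [ 0.736853   -0.67597401  0.01016209 -0.00188067] [ 0.30568343 -0.26682597 -3.84168439]
```

View pics/s5c.png

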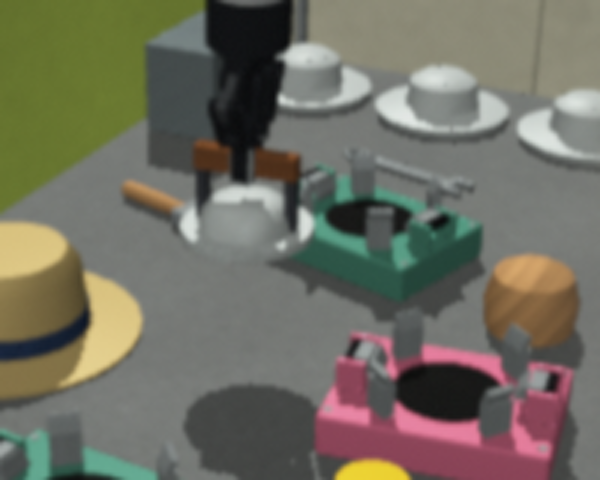

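arm_command --motion '[{"x":-0.001,"y":-0.01,"z":0,"yaw":0},{"x":-0.002,"y":-0.02,"z":0,"yaw":0},{"x":-0.004,"y":-0.03,"z":0,"yaw":0},{"x":-0.004,"y":-0.035,"z":0,"yaw":0},{"x":-0.005,"y":-0.04,"z":0,"yaw":0},{"x":-0.004,"y":-0.035,"z":0,"yaw":0},{"x":-0.004,"y":-0.035,"z":0,"yaw":0},{"x":-0.003,"y":-0.03,"z":0,"yaw":0},{"x":-0.001,"y":-0.012,"z":0,"yaw":0},{"x":0,"y":0,"z":0,"yaw":0}]'

```text
time_s: 7.65
ee_pos: [0.5245, -0.2925, 0.1681]
ee_rot: [0.737, -0.676, 0.003, 0.003]
ft_force: [0.5, 1.0, -4.1]
grip_width: 0.0166
```

Run:
```python
from h import *
c=snap('wrist','w6'); c2=snap('scene','s6');d=snap('side','d6');s=ctrl.read_state();q=s['ee_rot'];print(s['time_s'],s['ee_pos'],np.degrees(2*np.arctan2(q[1],q[0])),q,s['ft_force'])
for nm,f,b in [('a',c2['frame'],(150,200,290,340)),('b',d['frame'],(290,110,430,250))]:
  x0,y0,x1,y1=b;cv2.imwrite('pics/c6%s.png'%nm,cv2.resize(f[y0:y1,x0:x1],None,fx=4,fy=4,interpolation=2)[...,::-1])
```

```text
7.8 [ 0.52606804 -0.28820537  0.1684905 ] -84.71457346943514 [ 0.73895253 -0.67374687  0.00317542  0.00205851] [ 0.88644387  2.12239157 -3.58508165]
```

View pics/w6.png

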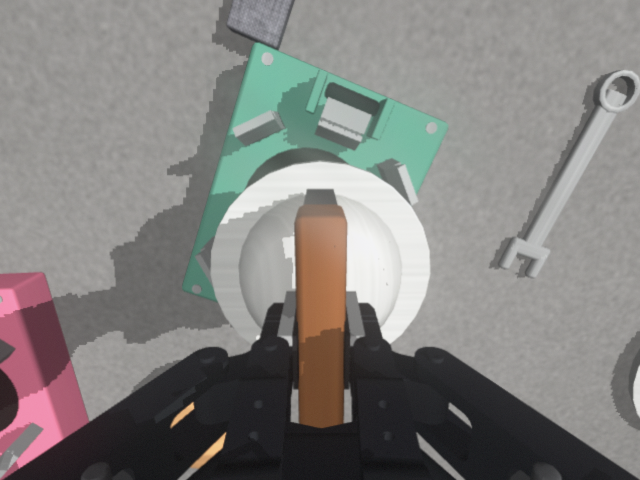

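View pics/c6a.png

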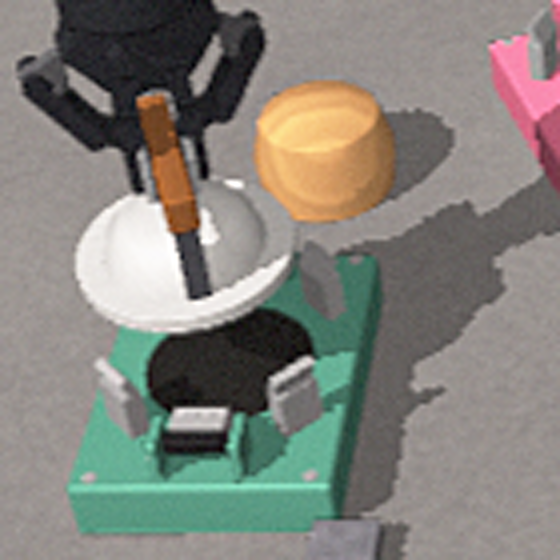

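View pics/c6b.png

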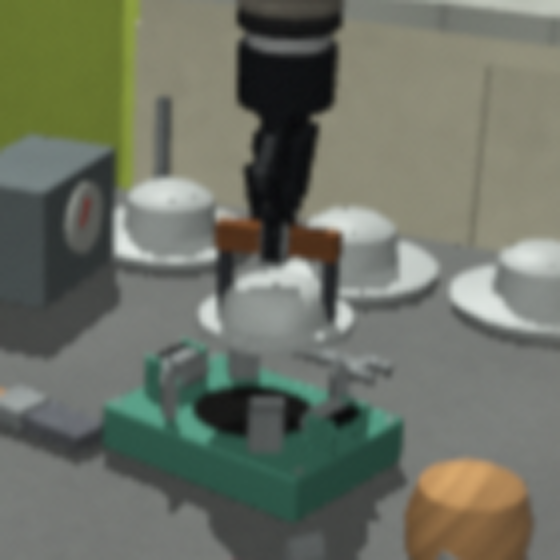

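arm_command --motion '[{"x":0.005,"y":0.003,"z":0,"yaw":0},{"x":0.005,"y":0.003,"z":0,"yaw":0},{"x":0,"y":0,"z":-0.004,"yaw":0},{"x":0,"y":0,"z":-0.006,"yaw":0},{"x":0,"y":0,"z":-0.006,"yaw":0},{"x":0,"y":0,"z":-0.003,"yaw":0},{"x":0,"y":0,"z":0,"yaw":0},{"x":0,"y":0,"z":0,"yaw":0},{"x":0,"y":0,"z":0,"yaw":0},{"x":0,"y":0,"z":0,"yaw":0}]'

```text
time_s: 8.8
ee_pos: [0.5389, -0.2748, 0.1475]
ee_rot: [0.742, -0.67, 0.002, 0.001]
ft_force: [0.3, 0.1, -3.9]
grip_width: 0.0164
```

Run:
```python
from h import *
c=snap('wrist','w7'); c2=snap('scene','s7');s=ctrl.read_state();q=s['ee_rot'];print(s['time_s'],s['ee_pos'],np.degrees(2*np.arctan2(q[1],q[0])),q,s['ft_force'],c['s']['ee_pos'])
x,y,z,w=q;print('toolz',2*(x*z+y*w),2*(y*z-x*w))
for nm,f,b in [('a',c2['frame'],(150,210,290,350))]:
  x0,y0,x1,y1=b;cv2.imwrite('pics/c7%s.png'%nm,cv2.resize(f[y0:y1,x0:x1],None,fx=4,fy=4,interpolation=2)[...,::-1])
```

```text
8.9 [ 0.53894664 -0.2748049   0.14751655] -84.16996326081109 [ 0.74214928 -0.67023006  0.00228403  0.00094517] [-0.48903258  0.32632023 -4.99190433] [ 0.53890986 -0.27483036  0.14750145]
toolz 0.0021232123584842013 -0.004464562713005844
```

View pics/w7.png

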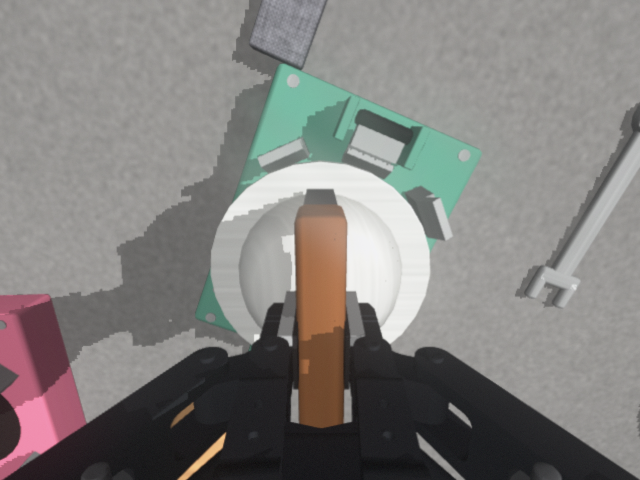

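View pics/c7a.png

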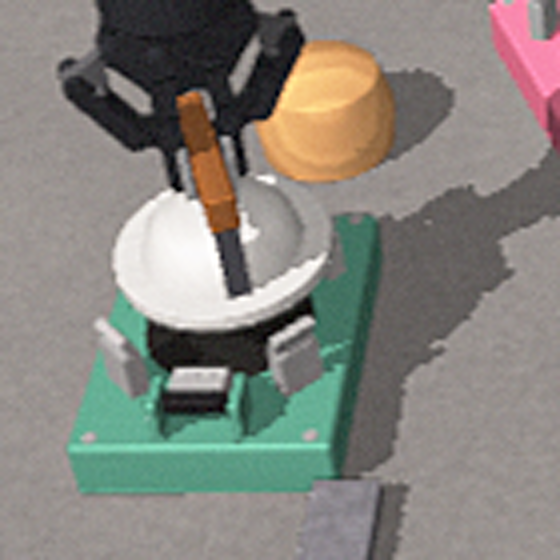

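Run:
```python
from h import *
c=load('w7')
s=onz(c,[(293,80),(464,155.5),(210,317)],.04);print(s.round(4),'bed centre',(s[1]+s[2])/2,np.linalg.norm(s[0]-s[1]),np.linalg.norm(s[0]-s[2]))
zr=.1475-.053+.010
# disc rim: left 210, right 430 at rows ~262; top row 162 (image col ~320)
f=c['frame'];g=f.min(2)
pts=[]
for r in range(200,300,8):
    row=g[r]; xs=np.nonzero(row[190:250]>175)[0]; xr=np.nonzero(row[400:450]>175)[0]
    if len(xs) and len(xr): pts.append((190+xs[0],r)); pts.append((400+xr[-1],r))
for u in range(260,300,6):
    col=g[140:200,u]; ys=np.nonzero(col>175)[0]; 
    if len(ys): pts.append((u,140+ys[0]))
for u in range(345,385,6):
    col=g[140:200,u]; ys=np.nonzero(col>175)[0]; 
    if len(ys): pts.append((u,140+ys[0]))
w=onz(c,pts,zr)[:,:2];A=np.c_[2*w,np.ones(len(w))]
keep=np.ones(len(w),bool)
for _ in range(4):
    q=np.linalg.lstsq(A[keep],(w[keep]**2).sum(1),rcond=None)[0];R=np.sqrt(q[2]+q[:2]@q[:2]);e=np.abs(np.hypot(*(w-q[:2]).T)-R);keep=e<max(.0015,1.5*np.median(e))
print('die disc centre',q[:2],R,keep.sum(),len(w),c['s']['ee_pos'])
```

```text
[[ 0.6418 -0.2477  0.04  ]
 [ 0.6065 -0.367   0.04  ]
 [ 0.465  -0.1962  0.04  ]] bed centre [ 0.53573547 -0.28155919  0.04      ] 0.12435860973040026 0.18419857158034458
die disc centre [ 0.55095138 -0.28164538] 0.062304594431365296 15 20 [ 0.53890986 -0.27483036  0.14750145]
```

Run:
```python
from h import *
c=load('w7');im=c['frame'][...,::-1].copy()
t=np.linspace(0,2*np.pi,200)
for (x,y,z),col in [((.5375,-.275,.1045),(0,0,255)),((.551,-.2816,.1045),(255,0,0))]:
    p=proj(c,np.c_[x+.062*np.cos(t),y+.062*np.sin(t),0*t+z])
    cv2.polylines(im,[p.round().astype(int)],True,col,1)
g=proj(c,[[.539,-.275,.1665]]);print(g)
cv2.imwrite('pics/w7o.png',im[100:400,150:500])
```

```text
[[320.25910852 334.25133458]]
```

View pics/w7o.png

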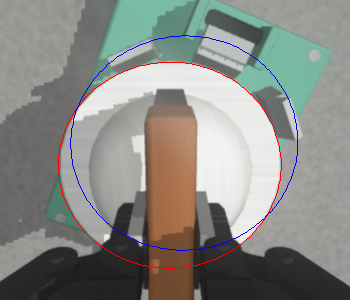

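arm_command --motion '[{"x":-0.001,"y":-0.0035,"z":0,"yaw":0},{"x":-0.001,"y":-0.003,"z":0,"yaw":0},{"x":0,"y":0,"z":0,"yaw":0},{"x":0,"y":0,"z":0,"yaw":0},{"x":0,"y":0,"z":0,"yaw":0},{"x":0,"y":0,"z":-0.003,"yaw":0},{"x":0,"y":0,"z":-0.003,"yaw":0},{"x":0,"y":0,"z":0,"yaw":0},{"x":0,"y":0,"z":0,"yaw":0},{"x":0,"y":0,"z":0,"yaw":0}]'

```text
time_s: 9.9
ee_pos: [0.5367, -0.282, 0.141]
ee_rot: [0.742, -0.67, 0.002, 0.001]
ft_force: [-0.3, -0.4, -4.2]
grip_width: 0.0166
```

Aligned to within about 0.5 mm, so I'm descending into the flare.

arm_command --motion '[{"x":0,"y":0,"z":-0.004,"yaw":0},{"x":0,"y":0,"z":-0.004,"yaw":0},{"x":0,"y":0,"z":-0.004,"yaw":0},{"x":0,"y":0,"z":-0.003,"yaw":0},{"x":0,"y":0,"z":-0.003,"yaw":0},{"x":0,"y":0,"z":-0.002,"yaw":0},{"x":0,"y":0,"z":0,"yaw":0},{"x":0,"y":0,"z":0,"yaw":0},{"x":0,"y":0,"z":0,"yaw":0},{"x":0,"y":0,"z":0,"yaw":0}]'

```text
time_s: 10.9
ee_pos: [0.5368, -0.282, 0.1192]
ee_rot: [0.742, -0.67, 0.002, 0.001]
ft_force: [0.2, -0.1, -3.9]
grip_width: 0.0165
```

arm_command --motion '[{"x":0,"y":0,"z":-0.002,"yaw":0},{"x":0,"y":0,"z":-0.002,"yaw":0},{"x":0,"y":0,"z":-0.002,"yaw":0},{"x":0,"y":0,"z":-0.002,"yaw":0},{"x":0,"y":0,"z":-0.002,"yaw":0},{"x":0,"y":0,"z":-0.002,"yaw":0},{"x":0,"y":0,"z":-0.002,"yaw":0},{"x":0,"y":0,"z":0,"yaw":0},{"x":0,"y":0,"z":0,"yaw":0},{"x":0,"y":0,"z":0,"yaw":0}]'

```text
time_s: 11.9
ee_pos: [0.5386, -0.2819, 0.1075]
ee_rot: [0.742, -0.67, 0.004, 0.0]
ft_force: [-1.7, 1.9, 1.0]
grip_width: 0.0164
```

arm_command --motion '[{"x":-0.001,"y":0,"z":-0.003,"yaw":0},{"x":0,"y":0,"z":-0.004,"yaw":0},{"x":0,"y":0,"z":-0.004,"yaw":0},{"x":0,"y":0,"z":-0.004,"yaw":0},{"x":0,"y":0,"z":-0.004,"yaw":0},{"x":0,"y":0,"z":-0.004,"yaw":0},{"x":0,"y":0,"z":0,"yaw":0},{"x":0,"y":0,"z":0,"yaw":0},{"x":0,"y":0,"z":0,"yaw":0},{"x":0,"y":0,"z":0,"yaw":0}]'

```text
time_s: 12.9
ee_pos: [0.5359, -0.2824, 0.0934]
ee_rot: [0.741, -0.671, 0.003, 0.001]
ft_force: [-3.5, 1.0, 6.8]
grip_width: 0.0164
```

arm_command --motion '[{"x":0,"y":0,"z":-0.004,"yaw":0},{"x":0,"y":0,"z":-0.006,"yaw":0},{"x":0,"y":0,"z":-0.008,"yaw":0},{"x":0,"y":0,"z":-0.008,"yaw":0},{"x":0,"y":0,"z":-0.008,"yaw":0},{"x":0,"y":0,"z":-0.008,"yaw":0},{"x":0,"y":0,"z":-0.008,"yaw":0},{"x":0,"y":0,"z":-0.008,"yaw":0},{"x":0,"y":0,"z":-0.008,"yaw":0},{"x":0,"y":0,"z":-0.008,"yaw":0}]'

```text
time_s: 13.9
ee_pos: [0.5359, -0.2826, 0.0931]
ee_rot: [0.74, -0.673, 0.006, 0.003]
ft_force: [-27.5, 12.5, 68.9]
grip_width: 0.0163
```

Run:
```python
from h import *
c2=snap('scene','s8');d=snap('side','d8');s=ctrl.read_state();print(s['time_s'],s['ee_pos'],s['ft_force'])
for nm,f,b in [('a',c2['frame'],(150,220,290,350)),('b',d['frame'],(300,130,420,250))]:
  x0,y0,x1,y1=b;cv2.imwrite('pics/c8%s.png'%nm,cv2.resize(f[y0:y1,x0:x1],None,fx=5,fy=4.6,interpolation=2)[...,::-1])
```

```text
14.0 [ 0.53589781 -0.2825783   0.09316955] [-27.16903658  11.58632589  68.90181725]
```

View pics/c8a.png

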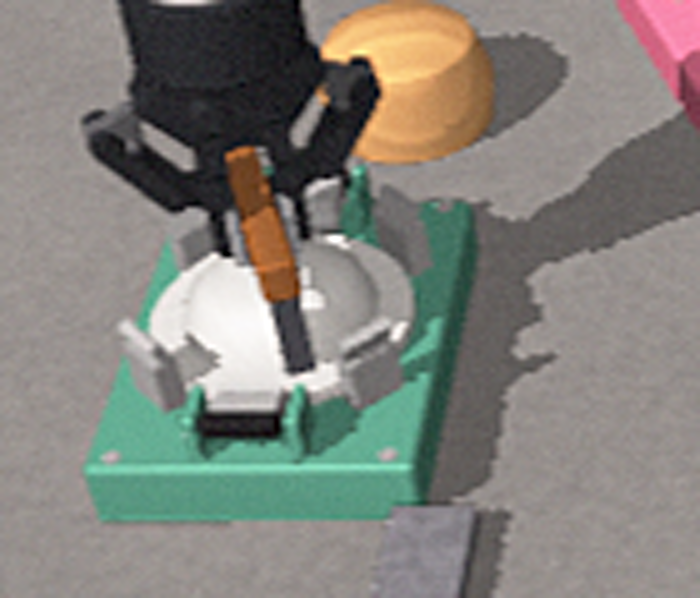

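View pics/c8b.png

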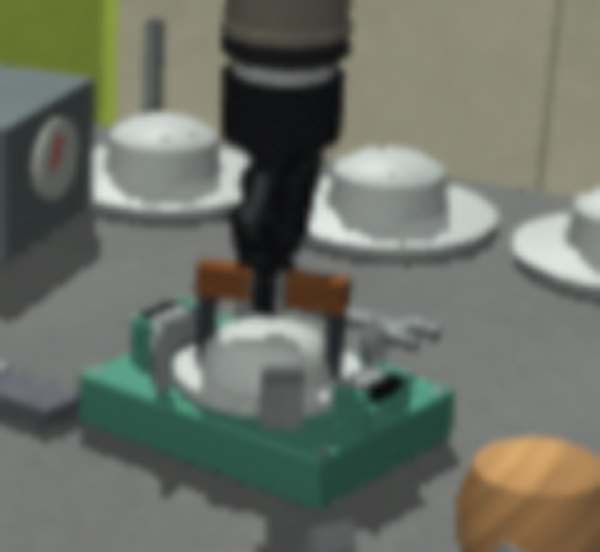

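arm_command --motion '[{"x":0,"y":0,"z":0,"yaw":0},{"x":0,"y":0,"z":0,"yaw":0},{"x":0,"y":0,"z":0.002,"yaw":0},{"x":0,"y":0,"z":0.002,"yaw":0},{"x":0,"y":0,"z":0.003,"yaw":0},{"x":0,"y":0,"z":0.003,"yaw":0},{"x":0,"y":0,"z":0.004,"yaw":0},{"x":0,"y":0,"z":0.004,"yaw":0},{"x":0,"y":0,"z":0.004,"yaw":0},{"x":0,"y":0,"z":0.004,"yaw":0}]'

```text
time_s: 15.0
ee_pos: [0.5352, -0.2821, 0.1187]
ee_rot: [0.74, -0.673, 0.005, 0.004]
ft_force: [0.6, 0.3, -5.9]
grip_width: 0.0168
```

arm_command --motion '[{"x":0,"y":0,"z":0.005,"yaw":0},{"x":0,"y":0,"z":0.01,"yaw":0},{"x":0,"y":0,"z":0.01,"yaw":0},{"x":0,"y":0,"z":0.01,"yaw":0},{"x":0,"y":0,"z":0.01,"yaw":0},{"x":0,"y":0,"z":0.01,"yaw":0},{"x":0,"y":0,"z":0.008,"yaw":0},{"x":0,"y":0,"z":0.004,"yaw":0},{"x":0,"y":0,"z":0,"yaw":0},{"x":0,"y":0,"z":0,"yaw":0}]'

```text
time_s: 16.0
ee_pos: [0.5349, -0.2823, 0.1938]
ee_rot: [0.74, -0.673, 0.006, 0.004]
ft_force: [0.0, -0.0, -4.6]
grip_width: 0.0163
```

Run:
```python
from h import *
c2=snap('scene','s9');d=snap('wrist','w9');s=ctrl.read_state();print(s['time_s'],s['ee_pos'],s['ee_rot'],s['ft_force'])
```

```text
16.1 [ 0.53476527 -0.2822708   0.19354865] [ 0.73951861 -0.67310433  0.0053153   0.00381271] [-0.46520815 -0.78144291 -4.47591133]
```

View pics/s9.png

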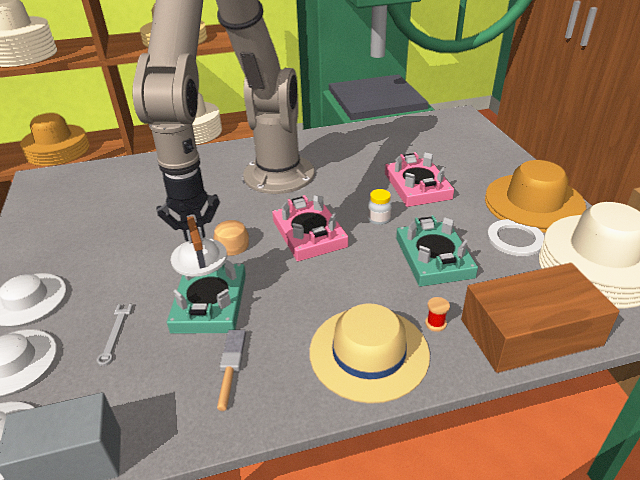

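View pics/w9.png

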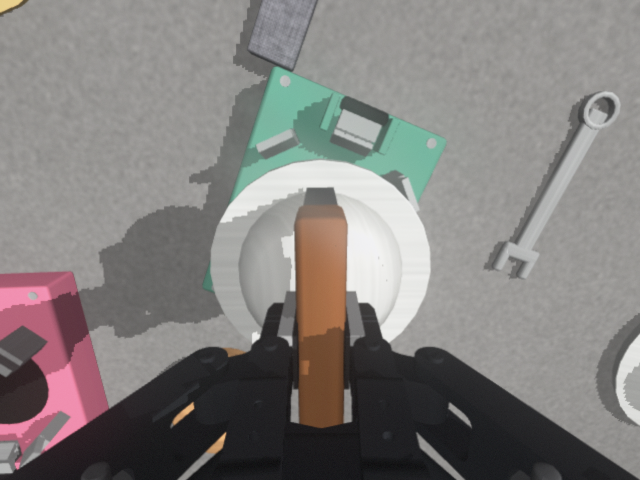

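The die lifted free of this bed, so this is the worn one. Going to the other bed.

arm_command --motion '[{"x":0,"y":0.01,"z":0,"yaw":0},{"x":0,"y":0.02,"z":0,"yaw":0},{"x":0,"y":0.03,"z":0,"yaw":0},{"x":0,"y":0.04,"z":0,"yaw":0},{"x":0,"y":0.04,"z":0,"yaw":0},{"x":0,"y":0.04,"z":0,"yaw":0},{"x":0,"y":0.04,"z":0,"yaw":0},{"x":0,"y":0.04,"z":0,"yaw":0},{"x":0,"y":0.04,"z":0,"yaw":0},{"x":0,"y":0.03,"z":0,"yaw":0}]'

```text
time_s: 17.1
ee_pos: [0.5282, 0.0603, 0.1902]
ee_rot: [0.737, -0.676, 0.003, 0.006]
ft_force: [-0.0, 0.7, -4.9]
grip_width: 0.0165
```

arm_command --motion '[{"x":0,"y":0.025,"z":0,"yaw":0},{"x":0,"y":0.025,"z":0,"yaw":0},{"x":0,"y":0.02,"z":0,"yaw":0},{"x":0,"y":0.015,"z":0,"yaw":0},{"x":0,"y":0.01,"z":0,"yaw":0},{"x":0,"y":0.005,"z":0,"yaw":0},{"x":0,"y":0,"z":0,"yaw":0},{"x":0,"y":0,"z":0,"yaw":0},{"x":0,"y":0,"z":0,"yaw":0},{"x":0,"y":0,"z":0,"yaw":0}]'

```text
time_s: 18.1
ee_pos: [0.5226, 0.1728, 0.1884]
ee_rot: [0.741, -0.672, 0.001, 0.007]
ft_force: [0.0, -0.7, -4.5]
grip_width: 0.0167
```

Run:
```python
from h import *
d=snap('wrist','w10');s=ctrl.read_state();print(s['time_s'],s['ee_pos'],s['ee_rot'],s['ft_force'])
```

```text
18.15 [0.52260503 0.17264076 0.18843299] [ 0.74049199 -0.67203161  0.001198    0.00661052] [ 0.50521021 -0.56970704 -4.56307024]
```

View pics/w10.png

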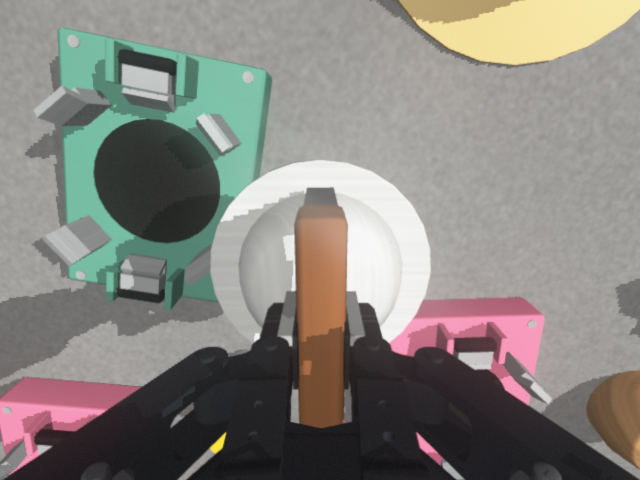

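Run:
```python
from h import *
c=load('w10')
s=onz(c,[(72.5,41.5),(248,76.5),(80.5,275)],.04);print(s.round(4),'bed centre',(s[1]+s[2])/2,np.linalg.norm(s[0]-s[1]),np.linalg.norm(s[0]-s[2]))
h=cv2.cvtColor(c['frame'],cv2.COLOR_RGB2HSV)
d=((h[...,2]<75)&((h[...,0]<68)|(h[...,1]<130))).astype(np.uint8);d[:,:92]=0;d[:,222:]=0;d[:115]=0;d[246:]=0
d=cv2.morphologyEx(d,2,np.ones((5,5)));q=max(cv2.findContours(d,0,1)[0],key=cv2.contourArea);e=cv2.fitEllipse(cv2.convexHull(q));print('disc',e,onz(c,[e[0]],.04).round(4))
a=cv2.resize(c['frame'][20:300,40:270],None,fx=2.5,fy=2,interpolation=2);
d=load('w10')
```

```text
[[0.6374 0.3585 0.04  ]
 [0.6272 0.2344 0.04  ]
 [0.4545 0.3739 0.04  ]] bed centre [0.5408256  0.30414619 0.04      ] 0.12445591010219459 0.18357329381797968
disc ((156.47019958496094, 180.85997009277344), (113.36255645751953, 132.7562713623047), 132.3122100830078) [[0.5434 0.3048 0.04  ]]
```

arm_command --motion '[{"x":0.002,"y":0.012,"z":0,"yaw":0},{"x":0.003,"y":0.02,"z":0,"yaw":0},{"x":0.004,"y":0.025,"z":0,"yaw":0},{"x":0.004,"y":0.025,"z":0,"yaw":0},{"x":0.003,"y":0.02,"z":0,"yaw":0},{"x":0.002,"y":0.014,"z":0,"yaw":0},{"x":0.001,"y":0.007,"z":0,"yaw":0},{"x":0,"y":0.003,"z":0,"yaw":0},{"x":0,"y":0,"z":0,"yaw":0},{"x":0,"y":0,"z":0,"yaw":0}]'

```text
time_s: 19.15
ee_pos: [0.5428, 0.3041, 0.188]
ee_rot: [0.738, -0.674, 0.001, 0.007]
ft_force: [0.1, -0.5, -4.6]
grip_width: 0.0167
```

Lowering to just above the guides, then I'll check the alignment.

arm_command --motion '[{"x":-0.001,"y":0,"z":-0.004,"yaw":0},{"x":0,"y":0,"z":-0.008,"yaw":0},{"x":0,"y":0,"z":-0.01,"yaw":0},{"x":0,"y":0,"z":-0.008,"yaw":0},{"x":0,"y":0,"z":-0.006,"yaw":0},{"x":0,"y":0,"z":-0.004,"yaw":0},{"x":0,"y":0,"z":-0.001,"yaw":0},{"x":0,"y":0,"z":0,"yaw":0},{"x":0,"y":0,"z":0,"yaw":0},{"x":0,"y":0,"z":0,"yaw":0}]'

```text
time_s: 20.15
ee_pos: [0.5421, 0.3004, 0.1427]
ee_rot: [0.737, -0.676, 0.002, 0.008]
ft_force: [0.0, 1.0, -4.8]
grip_width: 0.0169
```

Run:
```python
from h import *
c=snap('wrist','w11');s=ctrl.read_state();print(s['time_s'],s['ee_pos'],s['ee_rot'],s['ft_force'])
e=np.array(c['s']['ee_pos']);im=c['frame'][...,::-1].copy();t=np.linspace(0,2*np.pi,200)
p=proj(c,np.c_[e[0]-.0005+.062*np.cos(t),e[1]+.062*np.sin(t),0*t+e[2]-.043]);cv2.polylines(im,[p.round().astype(int)],True,(0,0,255),1)
cv2.imwrite('pics/w11o.png',im)
```

```text
20.2 [0.54209016 0.30044954 0.14274038] [ 0.73704705 -0.6757918   0.00174741  0.00800203] [-0.51733662 -0.04829165 -4.97427527]
```

View pics/w11o.png

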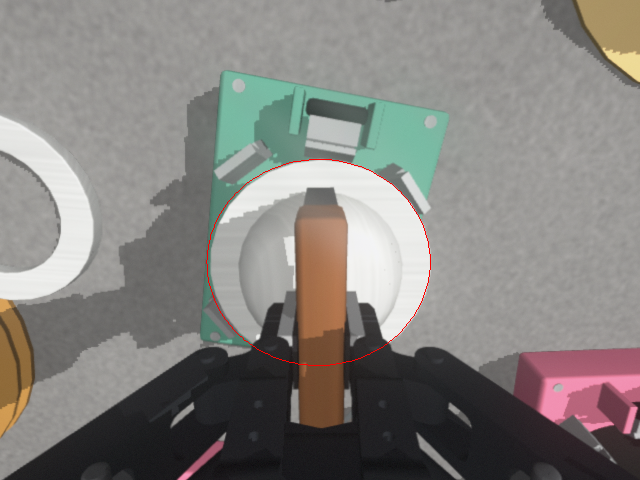

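Run:
```python
from h import *
c=load('w11')
s=onz(c,[(238,86.5),(430,122),(214,336.5)],.04);print(s.round(4),'bed centre',(s[1]+s[2])/2,np.linalg.norm(s[0]-s[1]),np.linalg.norm(s[0]-s[2]))
```

```text
[[0.637  0.3584 0.04  ]
 [0.6265 0.2347 0.04  ]
 [0.454  0.3749 0.04  ]] bed centre [0.54025877 0.30476535 0.04      ] 0.12419127856345342 0.18372110378132817
```

arm_command --motion '[{"x":-0.001,"y":0.002,"z":0,"yaw":0},{"x":0,"y":0.002,"z":0,"yaw":0},{"x":0,"y":0,"z":0,"yaw":0},{"x":0,"y":0,"z":0,"yaw":0},{"x":0,"y":0,"z":-0.004,"yaw":0},{"x":0,"y":0,"z":-0.004,"yaw":0},{"x":0,"y":0,"z":-0.004,"yaw":0},{"x":0,"y":0,"z":0,"yaw":0},{"x":0,"y":0,"z":0,"yaw":0},{"x":0,"y":0,"z":0,"yaw":0}]'

```text
time_s: 21.2
ee_pos: [0.5411, 0.3049, 0.1299]
ee_rot: [0.737, -0.676, 0.002, 0.008]
ft_force: [0.1, -0.4, -5.4]
grip_width: 0.0163
```

arm_command --motion '[{"x":0,"y":0,"z":-0.003,"yaw":0},{"x":0,"y":0,"z":-0.003,"yaw":0},{"x":0,"y":0,"z":-0.003,"yaw":0},{"x":0,"y":0,"z":-0.003,"yaw":0},{"x":0,"y":0,"z":-0.002,"yaw":0},{"x":0,"y":0,"z":-0.002,"yaw":0},{"x":0,"y":0,"z":0,"yaw":0},{"x":0,"y":0,"z":0,"yaw":0},{"x":0,"y":0,"z":0,"yaw":0},{"x":0,"y":0,"z":0,"yaw":0}]'

```text
time_s: 22.2
ee_pos: [0.5415, 0.3055, 0.1138]
ee_rot: [0.737, -0.676, 0.002, 0.007]
ft_force: [-0.2, -0.2, -2.7]
grip_width: 0.0166
```

Resting on the noses (underside about 60 mm). Pushing down.

arm_command --motion '[{"x":0,"y":0,"z":-0.003,"yaw":0},{"x":0,"y":0,"z":-0.004,"yaw":0},{"x":0,"y":0,"z":-0.004,"yaw":0},{"x":0,"y":0,"z":-0.004,"yaw":0},{"x":0,"y":0,"z":-0.004,"yaw":0},{"x":0,"y":0,"z":-0.004,"yaw":0},{"x":0,"y":0,"z":-0.004,"yaw":0},{"x":0,"y":0,"z":0,"yaw":0},{"x":0,"y":0,"z":0,"yaw":0},{"x":0,"y":0,"z":0,"yaw":0}]'

```text
time_s: 23.2
ee_pos: [0.5425, 0.3059, 0.0942]
ee_rot: [0.737, -0.676, 0.004, 0.006]
ft_force: [-2.9, -1.4, 2.9]
grip_width: 0.0164
```

arm_command --motion '[{"x":0,"y":0,"z":-0.003,"yaw":0},{"x":0,"y":0,"z":-0.004,"yaw":0},{"x":0,"y":0,"z":-0.004,"yaw":0},{"x":0,"y":0,"z":-0.004,"yaw":0},{"x":0,"y":0,"z":-0.004,"yaw":0},{"x":0,"y":0,"z":-0.004,"yaw":0},{"x":0,"y":0,"z":-0.004,"yaw":0},{"x":0,"y":0,"z":-0.004,"yaw":0},{"x":0,"y":0,"z":-0.004,"yaw":0},{"x":0,"y":0,"z":-0.004,"yaw":0}]'

```text
time_s: 24.2
ee_pos: [0.5421, 0.3055, 0.0935]
ee_rot: [0.735, -0.678, 0.009, 0.005]
ft_force: [-14.0, -11.1, 35.3]
grip_width: 0.0164
```

Down on the floor (TCP z 93.5 mm) and pressed with about 35 N. Now the tug.

arm_command --motion '[{"x":0,"y":0,"z":0,"yaw":0},{"x":0,"y":0,"z":0,"yaw":0},{"x":0,"y":0,"z":0.002,"yaw":0},{"x":0,"y":0,"z":0.002,"yaw":0},{"x":0,"y":0,"z":0.002,"yaw":0},{"x":0,"y":0,"z":0.003,"yaw":0},{"x":0,"y":0,"z":0.003,"yaw":0},{"x":0,"y":0,"z":0.003,"yaw":0},{"x":0,"y":0,"z":0.003,"yaw":0},{"x":0,"y":0,"z":0.003,"yaw":0}]'

```text
time_s: 25.2
ee_pos: [0.5417, 0.3053, 0.0962]
ee_rot: [0.736, -0.677, 0.006, 0.006]
ft_force: [6.6, 4.5, -26.9]
grip_width: 0.0167
```

It holds: only 2.5 mm of rise under a 27 N pull. I'll pull a little harder, then push back down.

arm_command --motion '[{"x":0,"y":0,"z":0.005,"yaw":0},{"x":0,"y":0,"z":0.005,"yaw":0},{"x":0,"y":0,"z":0.005,"yaw":0},{"x":0,"y":0,"z":0.005,"yaw":0},{"x":0,"y":0,"z":0.005,"yaw":0},{"x":0,"y":0,"z":0.005,"yaw":0},{"x":0,"y":0,"z":0.005,"yaw":0},{"x":0,"y":0,"z":0.005,"yaw":0},{"x":0,"y":0,"z":0.005,"yaw":0},{"x":0,"y":0,"z":0.005,"yaw":0}]'

```text
time_s: 26.2
ee_pos: [0.5411, 0.3046, 0.0966]
ee_rot: [0.736, -0.677, -0.003, 0.009]
ft_force: [11.6, 9.1, -41.7]
grip_width: 0.0162
```

arm_command --motion '[{"x":0,"y":0,"z":0,"yaw":0},{"x":0,"y":0,"z":0,"yaw":0},{"x":0,"y":0,"z":-0.002,"yaw":0},{"x":0,"y":0,"z":-0.002,"yaw":0},{"x":0,"y":0,"z":-0.003,"yaw":0},{"x":0,"y":0,"z":-0.004,"yaw":0},{"x":0,"y":0,"z":-0.004,"yaw":0},{"x":0,"y":0,"z":-0.004,"yaw":0},{"x":0,"y":0,"z":0,"yaw":0},{"x":0,"y":0,"z":0,"yaw":0}]'

```text
time_s: 27.2
ee_pos: [0.5405, 0.3044, 0.0961]
ee_rot: [0.736, -0.677, -0.0, 0.009]
ft_force: [-1.7, 0.4, -9.5]
grip_width: 0.0163
```

arm_command --motion '[{"x":0,"y":0,"z":-0.003,"yaw":0},{"x":0,"y":0,"z":-0.003,"yaw":0},{"x":0,"y":0,"z":-0.003,"yaw":0},{"x":0,"y":0,"z":-0.003,"yaw":0},{"x":0,"y":0,"z":-0.003,"yaw":0},{"x":0,"y":0,"z":-0.003,"yaw":0},{"x":0,"y":0,"z":-0.003,"yaw":0},{"x":0,"y":0,"z":-0.003,"yaw":0},{"x":0,"y":0,"z":-0.003,"yaw":0},{"x":0,"y":0,"z":-0.003,"yaw":0}]'

```text
time_s: 28.2
ee_pos: [0.5405, 0.3043, 0.0936]
ee_rot: [0.735, -0.678, 0.004, 0.01]
ft_force: [-10.6, -6.9, 22.3]
grip_width: 0.0165
```

Run:
```python
from h import *
c2=snap('scene','s12');d=snap('side','d12');s=ctrl.read_state();print(s['time_s'],s['ee_pos'],s['ft_force'])
for nm,f,b in [('a',c2['frame'],(370,170,490,290)),('b',d['frame'],(190,220,330,360))]:
  x0,y0,x1,y1=b;cv2.imwrite('pics/c12%s.png'%nm,cv2.resize(f[y0:y1,x0:x1],None,fx=4.2,fy=4.2,interpolation=2)[...,::-1])
```

```text
28.3 [0.54048115 0.30432714 0.09363648] [-10.30709284  -7.73342598  21.3690277 ]
```

View pics/c12a.png

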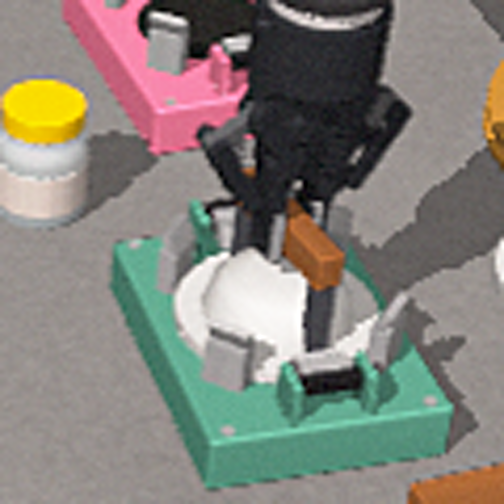

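View pics/c12b.png

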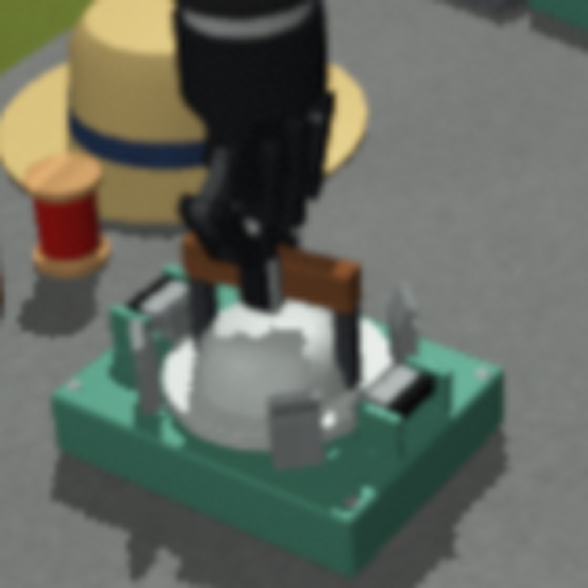

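arm_command --motion '[{"x":0,"y":0,"z":0,"yaw":0},{"x":0,"y":0,"z":0,"yaw":0},{"x":0,"y":0,"z":0,"yaw":0},{"x":0,"y":0,"z":0,"yaw":0},{"x":0,"y":0,"z":0,"yaw":0},{"x":0,"y":0,"z":0,"yaw":0},{"x":0,"y":0,"z":0,"yaw":0},{"x":0,"y":0,"z":0,"yaw":0},{"x":0,"y":0,"z":0,"yaw":0},{"x":0,"y":0,"z":0,"yaw":0}]'

```text
time_s: 29.3
ee_pos: [0.5411, 0.3045, 0.0941]
ee_rot: [0.735, -0.678, 0.004, 0.01]
ft_force: [-0.6, -2.0, 0.7]
grip_width: 0.0161
```

arm_command --motion '[{"x":0,"y":0,"z":0,"yaw":0},{"x":0,"y":0,"z":0,"yaw":0},{"x":0,"y":0,"z":0,"yaw":0},{"x":0,"y":0,"z":0,"yaw":0},{"x":0,"y":0,"z":0,"yaw":0},{"x":0,"y":0,"z":0,"yaw":0},{"x":0,"y":0,"z":0,"yaw":0},{"x":0,"y":0,"z":0,"yaw":0},{"x":0,"y":0,"z":0,"yaw":0},{"x":0,"y":0,"z":0,"yaw":0}]' --jaw 1 --grip_force 40

```text
time_s: 30.3
ee_pos: [0.5426, 0.3054, 0.0947]
ee_rot: [0.735, -0.678, 0.004, 0.008]
ft_force: [-0.2, -0.6, 0.7]
grip_width: 0.085
```

arm_command --motion '[{"x":0,"y":0,"z":0.004,"yaw":0},{"x":0,"y":0,"z":0.01,"yaw":0},{"x":0,"y":0,"z":0.015,"yaw":0},{"x":0,"y":0,"z":0.02,"yaw":0},{"x":0,"y":0,"z":0.02,"yaw":0},{"x":0,"y":0,"z":0.02,"yaw":0},{"x":0,"y":0,"z":0.015,"yaw":0},{"x":0,"y":0,"z":0.01,"yaw":0},{"x":0,"y":0,"z":0,"yaw":0},{"x":0,"y":0,"z":0,"yaw":0}]'

```text
time_s: 31.3
ee_pos: [0.543, 0.3062, 0.2226]
ee_rot: [0.735, -0.678, 0.005, 0.005]
ft_force: [1.0, 0.7, -1.1]
grip_width: 0.085
```

Run:
```python
from h import *
c2=snap('scene','s13');d=snap('side','d13');w=snap('wrist','w13');s=ctrl.read_state();print(s['time_s'],s['ee_pos'],s['ft_force'])
for nm,f,b in [('a',c2['frame'],(370,170,490,290)),('b',d['frame'],(190,220,330,360))]:
  x0,y0,x1,y1=b;cv2.imwrite('pics/c13%s.png'%nm,cv2.resize(f[y0:y1,x0:x1],None,fx=4.2,fy=4.2,interpolation=2)[...,::-1])
```

```text
31.45 [0.54269876 0.30602113 0.2215475 ] [ 0.10327864 -0.771281   -0.00432424]
```

View pics/c13a.png

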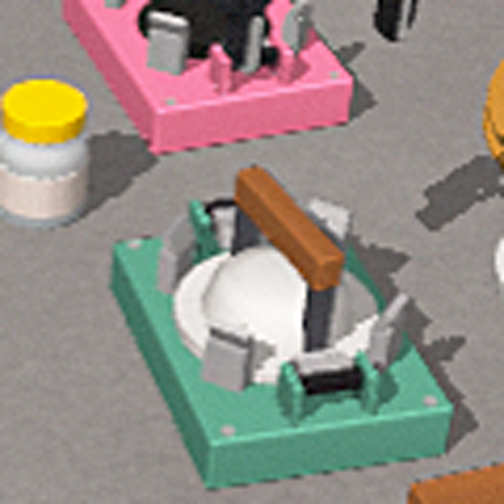

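View pics/c13b.png

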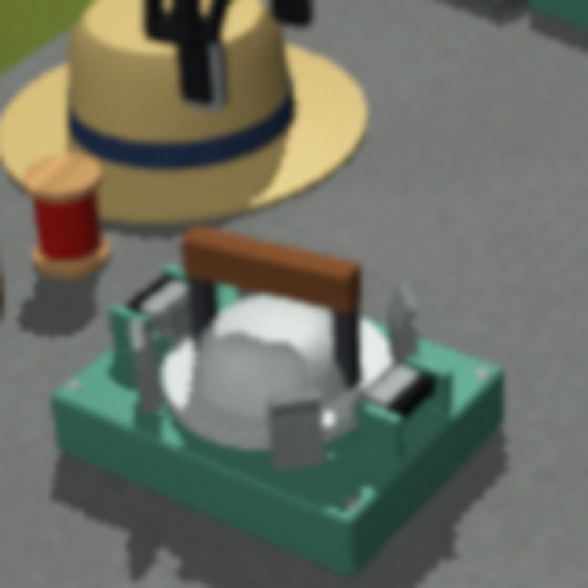

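View pics/w13.png

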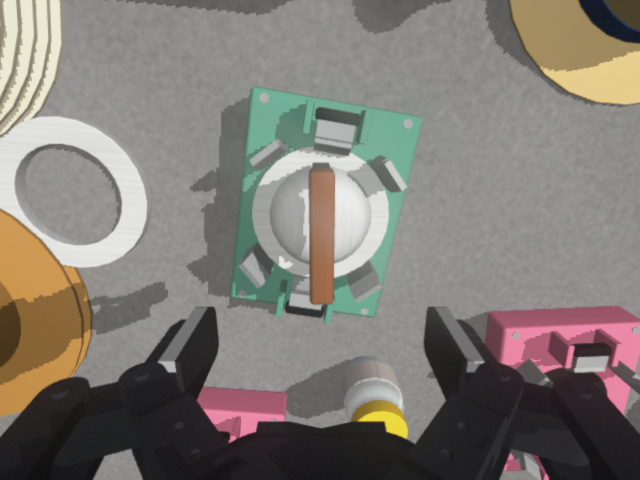

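View pics/s13.png

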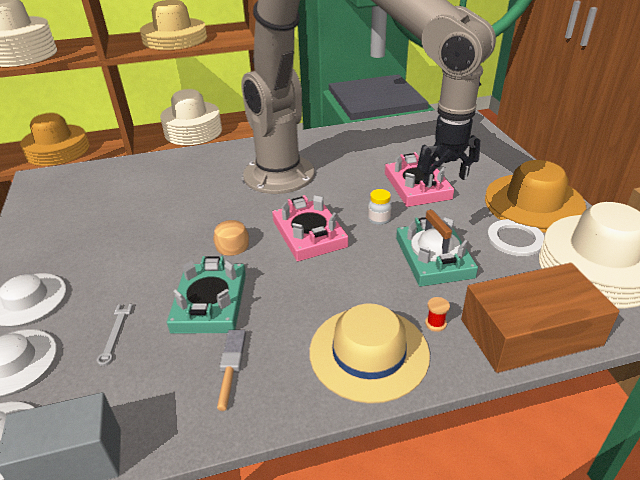

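Run:
```python
from h import *
S=load('s13');D=load('d13')
def tri(ua,ub):
    P=[];
    for c,u in((S,ua),(D,ub)):
        n=cv2.undistortPoints(np.array(u,float).reshape(1,1,2),K(c),np.array([c['k1'],0,0,0,0.])).reshape(2,1);P.append((np.c_[c['R'],c['t']],n))
    X=cv2.triangulatePoints(P[0][0],P[1][0],P[0][1],P[1][1]);return (X[:3]/X[3]).ravel()
def bar(c,b):
    h=cv2.cvtColor(c['frame'],cv2.COLOR_RGB2HSV);m=cv2.inRange(h,np.array((3,90,30)),np.array((20,255,255)));k=np.zeros_like(m);x0,y0,x1,y1=b;k[y0:y1,x0:x1]=m[y0:y1,x0:x1]
    q=max(cv2.findContours(k,0,1)[0],key=cv2.contourArea);M=cv2.moments(q);print(cv2.boundingRect(q));return M['m10']/M['m00'],M['m01']/M['m00']
print(tri(bar(S,(420,205,455,242)),bar(D,(230,271,280,298))))
for n,c,b in(('S',S,(400,200,480,260)),):
    pass
# predicted outline of top bar corners for seated die
print(proj(S,[[.541,.3045,.124]]),proj(D,[[.541,.3045,.124]]))
```

```text
(425, 210, 27, 29)
(234, 274, 42, 21)
[0.54087719 0.30363847 0.11372982]
[[438.7439351  220.38402605]] [[253.12445095 279.8042739 ]]
```

Run:
```python
from plant import ctrl
print(ctrl.job_done(), ctrl.read_state()['time_s'])
```

```text
the job is handed in; nothing more can be done
the job is handed in; nothing more can be done
```

The die is latched and fully down in the green bed on the robot's left (y ≈ +0.30), the gripper is clear of it, and the job is handed in.

**Right-hand bed (y ≈ −0.28), tried first:** I seated the die to the floor there, and the upward tug lifted it free with little drag, so that is the worn bed.

**Left-hand bed:** I pushed the die to the floor with about 35 N. It held an upward tug at 27 N and again at 42 N, rising only about 2.5–3 mm, which fits the stated play. I then pushed it back down, released it and raised the gripper.

**Last checks:**
- Triangulating the bar's centre from two cameras put it 40.2 mm higher than when the die lay on the table. That matches the 40 mm floor, so the die is fully down.
- The last pictures show the die level. I saw nothing else on the table moved, though I judged that by eye and did not measure it.
- The last clock reading before hand-in was 31.5 s. The largest wrist force reported at the end of a move was about 75 N, while pressing into the first bed. That is more than was needed but under the 120 N limit.

**What did not go cleanly:**
- The first push back down after the tug did not reach the floor and had to be repeated.
- Fast moves left 10 mm drifts that I corrected from measured positions.

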